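# Take the drained basket off its deep hook and set it in the tray

## Task

Take the draining basket with its two turned parts off the stand's deep hook: lift it gently against the sprung yellow keeper until its bar is past the hook's tip, draw it out towards the open front of the hook without forcing the stand, keeping the basket upright. Then set it down gently, flat on the grey mat in the larger compartment of the blue parts tray, and let go, with the parts still in it and the things around left where they are.

Things in the scene. Friction and masses are not known exactly. Their poses are not given: they have to be found in the camera images.
- handle (a point): centre of the orange plastic grip (16 x 24 x 34 mm: x, y, z; grip it across the 24 mm, its y) on top of the wire draining basket; axes as the basket's. A stem (12 mm wide) runs down to a round bar, 8 mm thick, 62 mm long, along y, whose axis is 84 mm below this point; two 8 mm legs go from the bar's ends to the basket. At the start the bar lies behind the tip of the hook.
- basket: the same rigid wire basket, about 0.25 kg (varies by a third) with two light parts in it; origin at the centre of its underside, 212 mm below the centre of the orange grip; z up, y along the bar. Its open wire box is 62 x 64 x 38 mm (x, y, z), the rim 174 mm below the grip's centre. It is the same turned half round.
- stand: steel draining stand fixed to the bench, grey 135 x 110 mm base plate 10 mm thick; origin on the bench straight below the hanging bar, z up, y along the bar, -x the open front of the hook. A 16 mm post stands 55 mm behind the origin (+x), 240 mm high. More than 15 N between basket and stand, hook or keeper forces them.
- rest (a point): the place on the stand where the bar's underside rests, 155 mm above the bench; axes as the stand's. Two fixed prongs at y = +-14 mm carry the bar, with nubs 4 mm high before and behind it.
- hook_front (a point): fixed point of the stand at rest height, at the front face of the J hook's upturned tip (10 mm wide in y, 6 mm thick) that stands in front of the bar. The hook is clamped at another height every time: the tip's top is anywhere from 14 to 46 mm above this point. That height is not reported; it must be felt or seen.
- keeper_front (a point): fixed point at rest height below the front end of the yellow sprung keeper: 2 arms at y = +-20 mm, underside 1 mm above the hook's tip. The lifted bar meets them: they yield at 4 N, then 0.3 N more per mm. Only when they are up by over 7 mm does the bar pass the tip; at 11.5 mm (7.5 N) is a hard stop. Draw out at least 80 mm to clear all before lowering.
- parts_tray: loose open blue parts tray, 101 x 132 x 24 mm, 0.3 kg; origin at the centre of its underside, y along its long side, z up. Walls 2 mm thick. A low divider across it (18 mm high, at y = -18 mm) leaves a larger compartment on the +y side (92 mm in x, 79 mm in y) and a smaller one on the -y side.
- tray_bay (a point): centre of the top of the grey ribbed draining mat (6 mm thick, part of the tray) that fills the floor of the tray's larger compartment, 8 mm above the bench top there and 16 mm below the rim of the outer walls; axes as the tray's. The basket fits in here with its own axes along the tray's: 15 mm play on each side in x and 7 mm in y.
- turned_part_8: turned metal part, 29 mm flange, 17 mm high, lying loose in the basket; origin under its centre.
- turned_part_9: the other turned part of the same kind in the basket.
- oil_bottle: small oil bottle, 35 mm thick and 116 mm high, standing on one side of the stand; origin under its centre.
- vee_block: steel V block 44 x 46 x 35 mm on the other side of the stand; origin under its centre.
- ring_gauge: steel ring gauge, 39 mm diameter, 17 mm high, lying in front of the stand; origin under its centre.
- vernier_caliper: vernier caliper 67 x 204 x 10 mm lying on the bench; the long way is y.

How it is judged (in metres and radians):
On the way:
1. the basket is off the hook: held upright, drawn out in front of it, clear of the stand (x of handle in the frame of stand below -0.06 m and height (world z) of basket above 0.03 m and contact force between basket and stand below 0.3 N), for 0.2 s.
At the end, for the whole second after the job is handed in: the basket stands released and at rest, flat (within 0.08 rad and 5 mm of height) on the mat in the tray's larger compartment, its centre within 22 mm of the compartment's centre, both turned parts inside it, the tray within 40 mm of where it stood (horizontal distance between basket and tray_bay below 0.022 m and height (world z) of basket below 0.013 m and angle between basket's own z axis and vertical below 0.08 rad and linear speed of basket below 0.02 m/s and distance between basket and turned_part_8 below 0.045 m and distance between basket and turned_part_9 below 0.045 m and contact force between basket and the fingers below 0.2 N and distance of parts_tray from where it was at the start of the episode below 0.04 m); the robot touches nothing.
It fails at once if more than 15 N between basket and stand (hook, keeper or post forced) (contact force between basket and stand above 15 N).
It fails at once if the basket is dropped or banged on the tray (over 80 N) (contact force between basket and parts_tray above 80 N).
It fails at once if the basket is tipped by more than 0.35 rad (angle between basket's own z axis and vertical above 0.35 rad).
It fails at once if a bystander (oil bottle, V block, ring gauge, caliper) is moved by more than 20 mm (distance of any of oil_bottle, vee_block, ring_gauge, vernier_caliper from where it was at the start of the episode above 0.02 m).
It also fails if it takes over 48 s, if anything falls off the work surface, if the arm or the gripper's body presses on something with over 40 N, if the wrist force passes 120 N, or if a joint passes its speed limit or range.

## Robot

A 7-joint arm with a two-finger parallel gripper is mounted at the origin on a cart in front of the work surface, level with it; the furniture and walls round the work are solid. World frame = base frame: x ahead of the robot, y to its left, z up, the work surface at z = 0. Lengths are in mm, angles in rad, forces in N, time in s.
With the tool pointing down it reaches from about 400 to 850 mm from the base axis. Payload 10.4 kg.
Tool frame: the origin (TCP) lies on the centre line of the jaws, within the pads' length; the fingertips stand 8 mm ahead of it and the grasp point (between the pads) lies 11 mm behind it (r.tcp_to_tips is the x of the fingertips in the tool frame, in mm); x points along the fingers, y is the direction in which the jaws open and shut, and the axes are right-handed (so a half turn about x gives the same grasp; the last joint's range is limited). The gripper opens to 87 mm and grips with 3 to 60 N. Pads are 19 mm wide; open, the fingers measure 117 mm over their backs; the gripper's body (75 mm by 190 mm) begins 51 mm behind the grasp point.
Start: joints at [1.215, 0.332, -0.065, 1.46, 0.022, 1.35, -0.088], TCP at [204.204, -590.722, 230.576] pointing down, gripper open.
Joint ranges: [-2.6, 2.6], [-0.5, 2.12], [-1.47, 1.34], [0.16, 2.42], [-1.27, 4.41], [0.06, 2.06], [-2.6, 2.6]. Speed limits (rad/s): [2.22, 2.22, 2.79, 2.79, 3.14, 3.14, 3.14].

## Interface

Orientations are given as a 3x3 rotation matrix whose columns are the frame's x, y, z axes.
In Python, from workcell import r, jaws, sensors, eyes gives the robot as it stands. Calls block until the motion is done:
- r.goto(position, orientation): joint-space move of the TCP to a pose.
- r.line_to(position, frame=None, vel=150, max_force=None): straight line of the TCP; frame=None keeps the orientation; vel is the mean speed in mm/s. With max_force (N) it stops when the force on the tool has changed by that much, and returns True; else False.
- r.goto_joints(angles): joint-space move.
- jaws.move_gripper(opening, effort=None): opening from 0.0 (shut) to 1.0 (fully open); effort is the grip in N (None keeps the last); returns when the fingers have stopped.
- r.pause(seconds).
- r.ik(position, orientation): joint angles nearest the present ones, or None.
- sensors.get_state(): the state.
- eyes.get_image(name): name is "scene" or "top" or "wrist"; returns the picture (384x512x3 uint8, red, green, blue); there is no depth.
- eyes.camera_model(name): a dict with "camera_matrix" (3x3 intrinsics, pixels), "world_from_camera" (4x4, takes a point from camera to world coordinates). Camera axes: x right, y down, z forward; pixel columns grow to the right and rows downward; lengths in mm; the calibration is good to about 2 mm. A picture is of the moment at which its call begins: read the wrist's pose just before it. camera_model takes no time and is no camera call; for the wrist camera it gives the pose at the moment of the call.
A pose or a line that the arm cannot do raises r.Unreachable and nothing moves.
- r.hand_in(): hands the job in, once; it reports no verdict.
The state is a dict: "time_s": time; "qpos": joint angles; "qd": joint speeds; "joint_efforts": joint torques, N m; "tcp_pos": TCP position; "orientation": TCP orientation; "contact_force": force on the tool from outside, world axes, zero at the start; "ft_torque": the same for the moment, N m; "finger_gap": opening from 0.0 (shut) to 1.0 (fully open).
Only numpy, scipy, OpenCV 4.12 (cv2) and the standard library are available. Lean on these libraries where they do the work, as an engineer would, in place of code of your own. Each camera call takes 0.05 s, during which the arm holds its last target.

## Working session

There is one attempt and no reset: what is moved stays moved. The work goes in short steps, each a Python script; the robot and the scene stay as the last script left them, time stands still between calls to the robot, and variables do not carry over. Pictures are saved under pics/ and viewed, and the job is handed in when it is done.

```bash
ls; mkdir -p pics; python3 - <<'E'
from workcell import r,jaws,sensors,eyes
import cv2,numpy as np
np.set_printoptions(suppress=True,precision=4)
for n in ("scene","top","wrist"):
    m=eyes.camera_model(n); print(n,m["camera_matrix"],m["world_from_camera"])
    im=eyes.get_image(n); np.save(f"pics/{n}0.npy",im)
    cv2.imwrite(f"pics/{n}0.png",cv2.resize(im[:,:,::-1],(768,576),interpolation=cv2.INTER_CUBIC))
print(sensors.get_state())
E
```

```text
pics
scene [[346.5158   0.     251.3854]
 [  0.     346.5158 191.8734]
 [  0.       0.       1.    ]] [[ -0.6914  -0.3899   0.6082  -6.4776]
 [ -0.7225   0.3674  -0.5857 524.2334]
 [  0.0049  -0.8444  -0.5357 632.9137]
 [  0.       0.       0.       1.    ]]
top [[415.8025   0.     252.3752]
 [  0.     415.8025 187.958 ]
 [  0.       0.       1.    ]] [[  -0.1085   -0.9732    0.203   309.1152]
 [  -0.9941    0.107    -0.018    25.9826]
 [  -0.0042   -0.2037   -0.979  1153.7788]
 [   0.        0.        0.        1.    ]]
wrist [[305.3634   0.     253.8488]
 [  0.     305.3634 186.8698]
 [  0.       0.       1.    ]] [[   0.328    -0.9079   -0.261   276.6132]
 [  -0.9447   -0.3158   -0.0887 -566.9543]
 [  -0.0019    0.2756   -0.9613  382.352 ]
 [   0.        0.        0.        1.    ]]
{'time_s': 0.15, 'qpos': array([ 1.2154,  0.3327, -0.0647,  1.4607,  0.0216,  1.3499, -0.0885]), 'qd': array([ 0.0009, -0.0027, -0.0001, -0.0029, -0.0034,  0.0002, -0.    ]), 'joint_efforts': array([  0.0005, -62.3635,   0.0245, -39.0145,  -0.0614,   0.0372,
         0.0002]), 'tcp_pos': array([ 204.1149, -590.4365,  229.9464]), 'orientation': array([[-0.0004,  0.3267, -0.9451],
       [ 0.001 , -0.9451, -0.3267],
       [-1.    , -0.0011,  0.    ]]), 'contact_force': array([-0.5175,  0.2034,  0.2845]), 'ft_torque': array([-0.0111,  0.0334,  0.01  ]), 'finger_gap': 0.9971598255176378}
```

View pics/scene0.png

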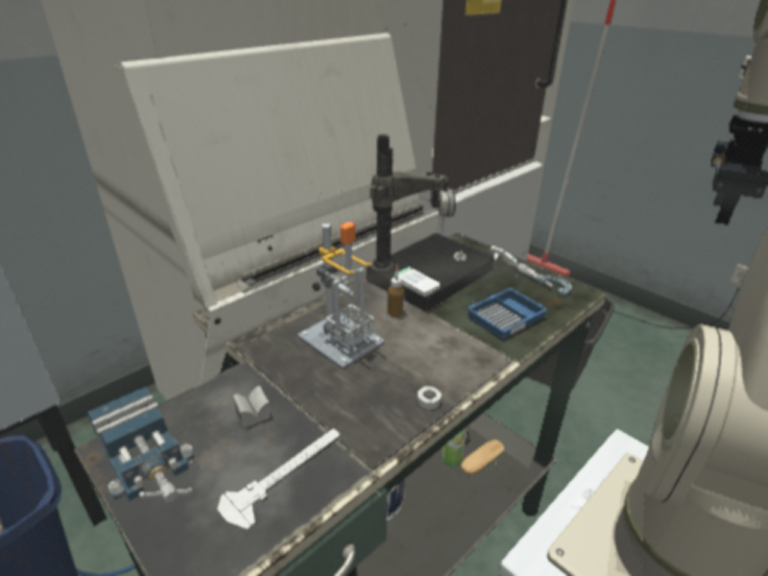

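View pics/top0.png

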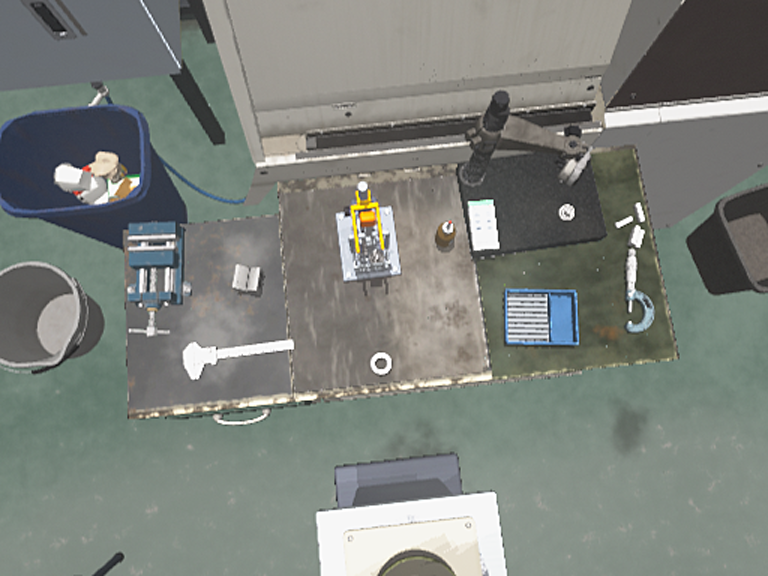

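```bash
python3 - <<'E'
import cv2,numpy as np
t=np.load('pics/top0.npy');s=np.load('pics/scene0.npy')
def crop(im,x0,y0,w,h,k,n): cv2.imwrite(n,cv2.resize(im[y0:y0+h,x0:x0+w,::-1],(w*k,h*k),interpolation=cv2.INTER_CUBIC))
crop(t,210,110,100,90,7,'pics/t_stand.png')
crop(s,190,140,90,110,5,'pics/s_stand.png')
crop(t,325,180,70,60,8,'pics/t_tray.png')
E
```

```text
(no output)
```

View pics/t_stand.png

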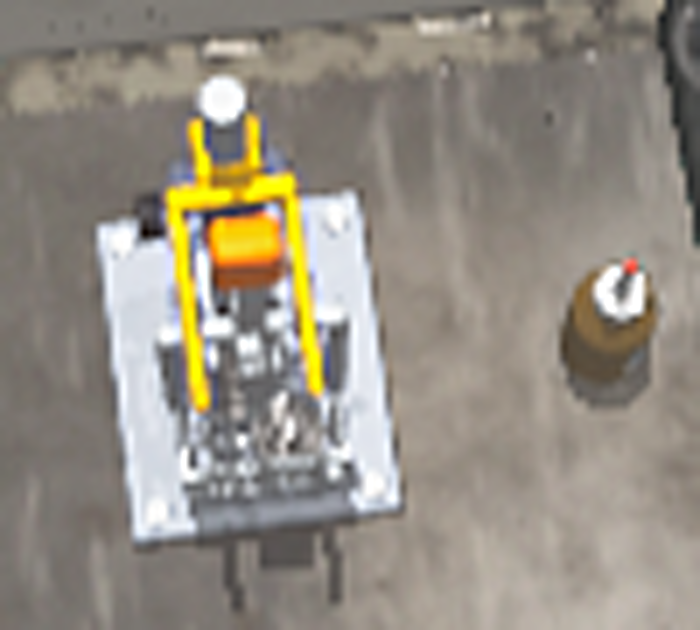

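View pics/s_stand.png

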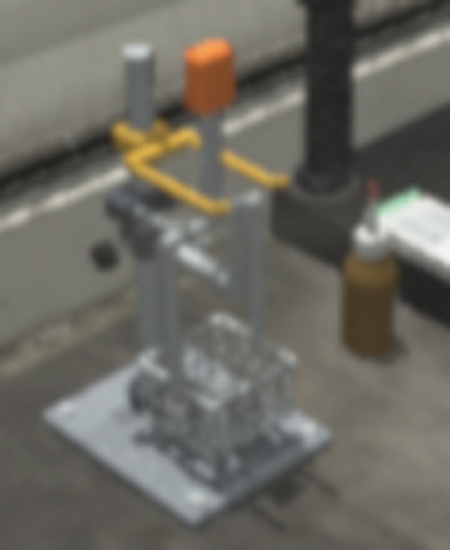

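View pics/t_tray.png

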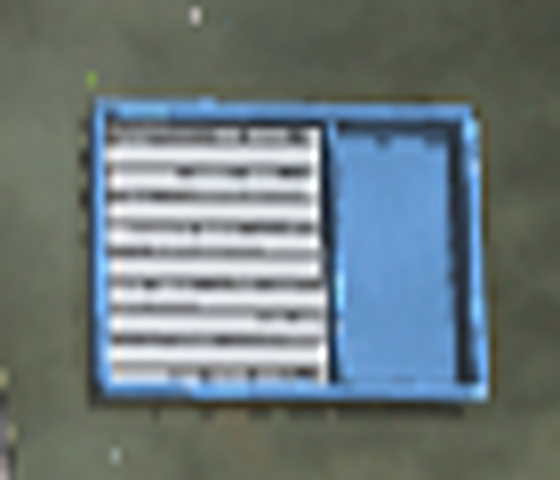

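```bash
cat > h.py <<'E'
import cv2,numpy as np
np.set_printoptions(suppress=True,precision=3)
def ray(m,uv):
    K=m["camera_matrix"];T=m["world_from_camera"]
    d=np.linalg.inv(K)@np.array([uv[0],uv[1],1.]);d=T[:3,:3]@d
    return T[:3,3],d/np.linalg.norm(d)
def onz(m,uv,z):
    o,d=ray(m,uv);return o+d*(z-o[2])/d[2]
def tri(ms,uvs):
    A=np.zeros((3,3));b=np.zeros(3);L=[]
    for m,uv in zip(ms,uvs):
        o,d=ray(m,uv);P=np.eye(3)-np.outer(d,d);A+=P;b+=P@o;L.append((o,P))
    x=np.linalg.solve(A,b);return x,[np.linalg.norm(P@(x-o)) for o,P in L]
def proj(m,p):
    T=np.linalg.inv(m["world_from_camera"]);q=m["camera_matrix"]@(T[:3,:3]@p+T[:3,3]);return q[:2]/q[2]
def mask(im,lo,hi):
    h=cv2.cvtColor(im,cv2.COLOR_RGB2HSV);return cv2.inRange(h,np.array(lo),np.array(hi))
def biggest(mk):
    c,_=cv2.findContours(mk,cv2.RETR_EXTERNAL,cv2.CHAIN_APPROX_NONE);return max(c,key=cv2.contourArea)
E
python3 - <<'E'
from h import *
from workcell import eyes
t=np.load('pics/top0.npy');s=np.load('pics/scene0.npy')
mt,ms=eyes.camera_model("top"),eyes.camera_model("scene")
pl=np.array([onz(mt,np.array(c)/7+[210,110]-.43,10)for c in [(97,228),(355,190),(402,510),(135,547)]])
print("plate",pl,pl.mean(0)); print([np.linalg.norm(pl[i]-pl[(i+1)%4]) for i in range(4)])
for k in range(4):
    d=pl[(k+1)%4]-pl[k]; print(np.degrees(np.arctan2(d[1],d[0])))
uv=[]
for im in(t,s):
    c=biggest(mask(im,(4,190,90),(14,255,255)));M=cv2.moments(c);uv.append((M['m10']/M['m00'],M['m01']/M['m00']));print(uv[-1],cv2.contourArea(c),cv2.boundingRect(c))
print("grip",tri([mt,ms],uv))
# post top z=240
print("post", onz(mt,np.array((222,100))/7+[210,110]-.43,240), onz(ms,np.array((138,52))/5+[190,140]-.4,240))
mk=mask(t,(100,90,60),(115,255,255));sub=np.zeros_like(mk);sub[180:240,325:395]=mk[180:240,325:395]
c=biggest(sub); 
P=np.array([onz(mt,p[0],24)[:2] for p in c],np.float32);print("tray",cv2.minAreaRect(P),cv2.boxPoints(cv2.minAreaRect(P)))
P=[onz(mt,np.array(c)/8+[325,180]-.44,24)[:2] for c in[(98,103),(472,106),(485,397),(100,397)]];print("trayhand",np.array(P),np.mean(P,0))
P=[onz(mt,np.array(c)/8+[325,180]-.44,8)[:2] for c in[(106,124),(322,124),(326,384),(108,384)]];print("mat",np.array(P),np.mean(P,0))
E
```

```text
plate [[689.174  73.113  10.   ]
 [693.792 -34.097  10.   ]
 [557.565 -37.735  10.   ]
 [554.175  70.576  10.   ]] [623.677  17.964  10.   ]
[np.float64(107.30934377333915), np.float64(136.27564411132317), np.float64(108.36355319091926), np.float64(135.0230890030716)]
-87.53341937571533
-178.4706022575682
91.79292018530096
1.076444136874261Traceback (most recent call last):
  File "<stdin>", line 11, in <module>
ZeroDivisionError: float division by zero
```

```bash
python3 - <<'E'
from h import *
from workcell import eyes
t=np.load('pics/top0.npy');s=np.load('pics/scene0.npy')
mt,ms=eyes.camera_model("top"),eyes.camera_model("scene")
uv=[]
for im,(x0,y0,w,h) in((t,(230,130,30,30)),(s,(222,140,20,30))):
    mk=mask(im,(2,150,60),(15,255,255));sub=np.zeros_like(mk);sub[y0:y0+h,x0:x0+w]=mk[y0:y0+h,x0:x0+w]
    c=biggest(sub);M=cv2.moments(c);uv.append((M['m10']/M['m00'],M['m01']/M['m00']));print(uv[-1],cv2.contourArea(c),cv2.boundingRect(c))
g,e=tri([mt,ms],uv);print("grip",g,e)
print("post", onz(mt,np.array((222,100))/7+[210,110]-.43,240), onz(ms,np.array((138,52))/5+[190,140]-.4,240))
mk=mask(t,(98,90,50),(118,255,255));sub=np.zeros_like(mk);sub[180:240,325:395]=mk[180:240,325:395]
c=biggest(sub); 
P=np.array([onz(mt,p[0],24)[:2] for p in c],np.float32);print("tray",cv2.minAreaRect(P),cv2.boxPoints(cv2.minAreaRect(P)))
P=[onz(mt,np.array(c)/8+[325,180]-.44,24)[:2] for c in[(98,103),(472,106),(485,397),(100,397)]];print("trayhand",np.array(P),np.mean(P,0))
P=[onz(mt,np.array(c)/8+[325,180]-.44,8)[:2] for c in[(106,124),(322,124),(326,384),(108,384)]];print("mat",np.array(P),np.mean(P,0))
#hook tip/keeper in scene: keeper front ends; assume lateral position
E
```

```text
(244.58695652173913, 148.2826086956522) 23.0 (240, 146, 10, 5)
(231.57593688362917, 155.1499013806706) 84.5 (227, 149, 10, 13)
grip [591.645  17.235 244.966] [np.float64(0.5190229238052746), np.float64(0.5190229238052522)]
post [652.344  18.272 240.   ] [648.286  18.541 240.   ]
tray ((447.9852600097656, -281.84539794921875), (133.85874938964844, 103.09457397460938), 82.7619400024414) [[ 388.416 -341.747]
 [ 490.689 -354.736]
 [ 507.554 -221.944]
 [ 405.281 -208.955]]
trayhand [[ 505.229 -225.64 ]
 [ 490.071 -353.856]
 [ 390.238 -340.898]
 [ 404.457 -211.097]] [ 447.499 -282.873]
mat [[ 500.282 -230.865]
 [ 492.026 -305.986]
 [ 401.77  -292.477]
 [ 409.945 -217.865]] [ 451.006 -261.798]
```

```bash
python3 - <<'E'
from h import *
from workcell import eyes
mt,ms=eyes.camera_model("top"),eyes.camera_model("scene")
for a,b in (((203,405),(222,208)),((317,388),(283,182))):
    print(tri([mt,ms],[np.array(a)/7+[210,110]-.43,np.array(b)/5+[190,140]-.4]))
from workcell import r
R=np.array([[0,0,-1],[0,-1,0],[-1,0,0.]]) # x down, y -> -Y
for y in (1,-1):
  R=np.array([[0,0,-y],[0,-y,0],[-1,0,0.]]);print(y,np.linalg.det(R),[r.ik(p,R) for p in([592,17,330],[592,17,230],[592,17,290],[500,17,300],[450,-259,300],[450,-259,210])])
E
```

```text
(array([563.036,  35.975, 189.072]), [np.float64(0.48611228953401553), np.float64(0.4861122895340514)])
(array([563.723,  -4.481, 188.316]), [np.float64(1.0641270919627235), np.float64(1.064127091962806)])
1 1.0 [array([ 0.516,  0.323, -0.807,  1.352,  0.231,  1.562, -1.837]), array([ 0.508,  0.356, -0.773,  1.521,  0.251,  1.367, -1.855]), array([ 0.516,  0.33 , -0.793,  1.425,  0.234,  1.482, -1.841]), array([ 0.689,  0.089, -0.853,  1.635,  0.067,  1.449, -1.741]), array([ 0.74 ,  0.087, -0.326,  1.612,  0.028,  1.447, -1.159]), array([ 0.736,  0.132, -0.326,  1.753,  0.044,  1.264, -1.172])]
-1 1.0 [array([ 0.585,  0.351, -0.911,  1.349,  0.275,  1.572,  1.276]), array([ 0.6  ,  0.395, -0.906,  1.516,  0.313,  1.383,  1.244]), array([ 0.594,  0.362, -0.908,  1.421,  0.283,  1.495,  1.268]), array([ 0.737,  0.096, -0.906,  1.633,  0.076,  1.45 ,  1.394]), array([ 0.972,  0.108, -0.578,  1.601,  0.059,  1.45 ,  1.961]), array([ 0.981,  0.159, -0.597,  1.741,  0.093,  1.27 ,  1.933])]
```

```bash
cat >> h.py <<'E'
def ori(psi):
    s,c=np.sin(psi),np.cos(psi)
    return np.array([[0,-s,c],[0,c,s],[-1,0,0.]])
def save(im,n,crop=None,k=1.5):
    if crop: x,y,w,h=crop; im=im[y:y+h,x:x+w]
    cv2.imwrite(n,cv2.resize(im[:,:,::-1],None,fx=k,fy=k,interpolation=cv2.INTER_CUBIC))
E
python3 - <<'E'
from h import *
from workcell import *
r.goto([420,-259,330],ori(np.radians(-6.7)))
m=eyes.camera_model("wrist");im=eyes.get_image("wrist");np.savez('pics/w1.npz',im=im,K=m["camera_matrix"],T=m["world_from_camera"]);save(im,'pics/w1.png')
print(m["world_from_camera"],sensors.get_state()["time_s"])
r.goto([540,17,340],ori(np.radians(1.5)))
m=eyes.camera_model("wrist");im=eyes.get_image("wrist");np.savez('pics/w2.npz',im=im,K=m["camera_matrix"],T=m["world_from_camera"]);save(im,'pics/w2.png')
s=sensors.get_state();print(m["world_from_camera"],s["time_s"],s["tcp_pos"])
E
```

```text
[[   0.118    0.955    0.273  345.859]
 [   0.993   -0.113   -0.032 -251.78 ]
 [   0.001    0.275   -0.961  482.33 ]
 [   0.       0.       0.       1.   ]] 1.9333
[[ -0.025   0.961   0.275 465.761]
 [  1.      0.024   0.007  12.317]
 [ -0.      0.275  -0.962 492.281]
 [  0.      0.      0.      1.   ]] 3.1333 [540.     14.833 339.724]
```

View pics/w1.png

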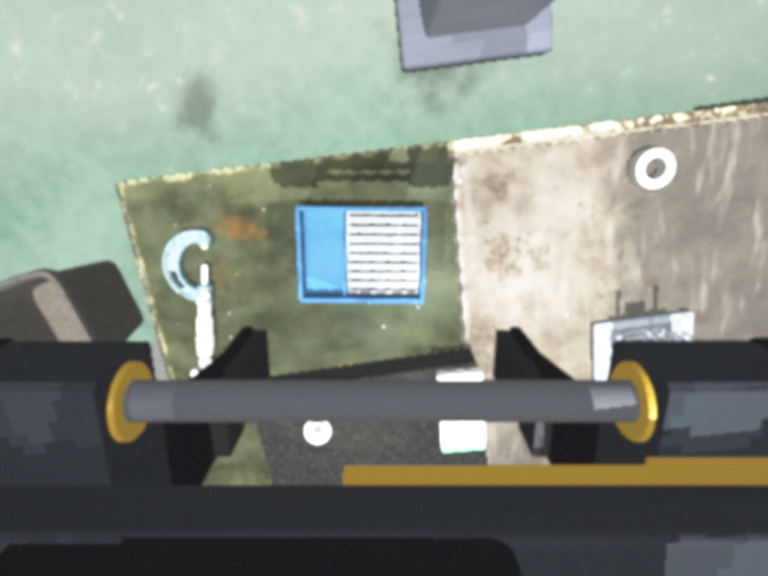

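View pics/w2.png

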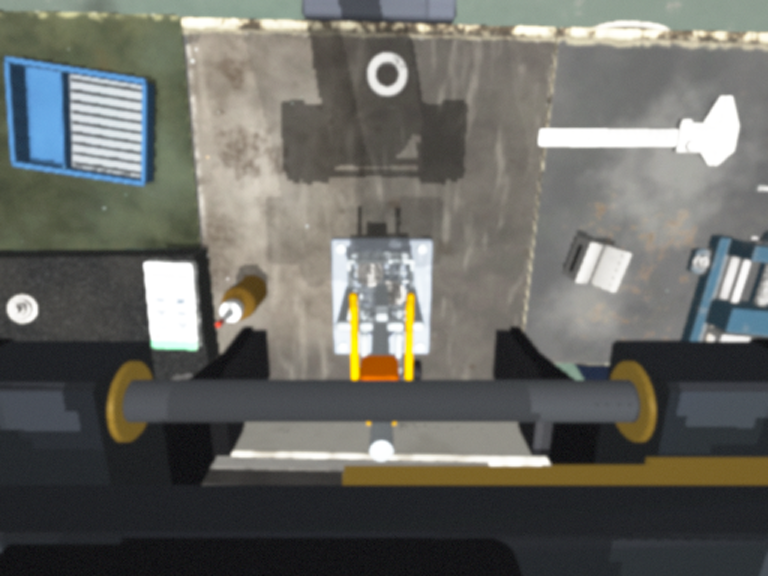

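```bash
python3 - <<'E'
from h import *
from workcell import *
def ld(n):
    d=np.load(n);return d['im'],{"camera_matrix":d['K'],"world_from_camera":d['T']}
im,m=ld('pics/w1.npz')
mk=mask(im,(95,90,50),(118,255,255));sub=np.zeros_like(mk);sub[125:215,185:295]=mk[125:215,185:295]
c=biggest(sub);print(cv2.boundingRect(c))
P=np.array([onz(m,p[0],24)[:2] for p in c],np.float32);R=cv2.minAreaRect(P);print("tray",R,cv2.boxPoints(R))
save(im,'pics/w1c.png',(190,125,105,85),7)
im2,m2=ld('pics/w2.npz')
print("plate",[onz(m2,np.array(u)/1.5-.2,10) for u in((332,239),(432,239))])
mk=mask(im2,(2,150,60),(15,255,255));sub=np.zeros_like(mk);sub[230:260,235:270]=mk[230:260,235:270]
c=biggest(sub);b=cv2.boundingRect(c);print(b)
save(im2,'pics/w2c.png',(200,120,105,140),4)
for z in(226,243,260):print(z,onz(m2,(b[0]+b[2]/2-.5,b[1]),z))
E
```

```text
(197, 137, 88, 65)
tray ((446.70263671875, -284.1861572265625), (133.1912841796875, 100.61045837402344), 83.23733520507812) [[ 388.905 -344.395]
 [ 488.816 -356.242]
 [ 504.5   -223.978]
 [ 404.59  -212.13 ]]
plate [array([558.629, -37.82 ,  10.   ]), array([555.973,  68.881,  10.   ])]
(240, 237, 26, 17)
226 [591.432  14.13  226.   ]
243 [583.409  14.014 243.   ]
260 [575.386  13.898 260.   ]
```

View pics/w2c.png

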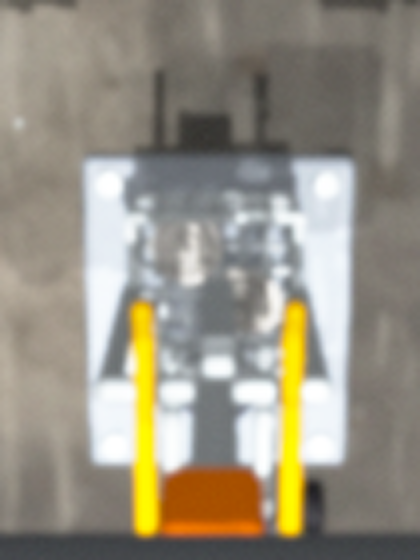

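View pics/w1c.png

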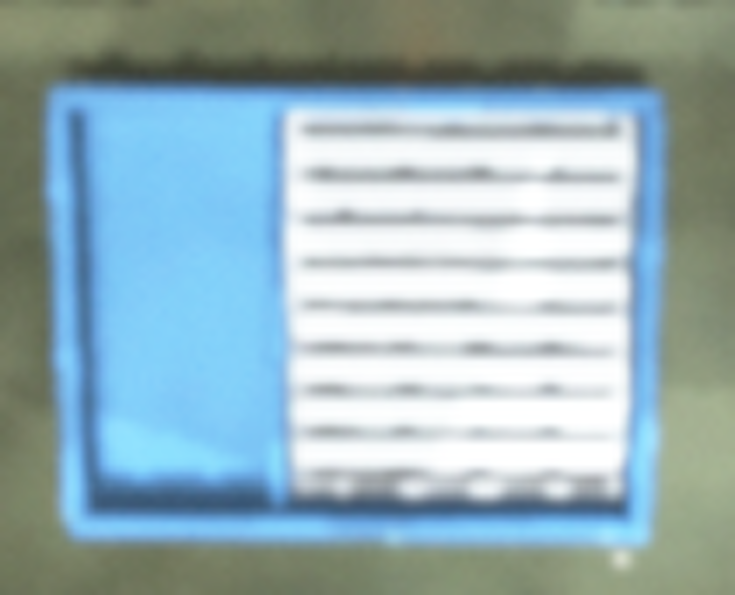

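```bash
python3 - <<'E'
from h import *
from workcell import *
O=ori(np.radians(1.5))
r.goto([595,15.5,300],O)
r.pause(.2)
s=sensors.get_state();print(s["time_s"],s["tcp_pos"],s["contact_force"])
print(r.line_to([595,15.5,234],O,vel=60,max_force=6))
s=sensors.get_state();print(s["time_s"],s["tcp_pos"],s["contact_force"])
im=eyes.get_image("wrist");save(im,'pics/w3.png')
m=eyes.get_image("scene");save(m,'pics/s3.png',(170,120,120,130),5)
E
```

```text
3.7083 [594.821  15.233 301.282] [ 0.645 -1.036  0.257]
False
4.9583 [595.211  15.547 234.436] [ 0.168 -0.323  0.912]
```

View pics/w3.png

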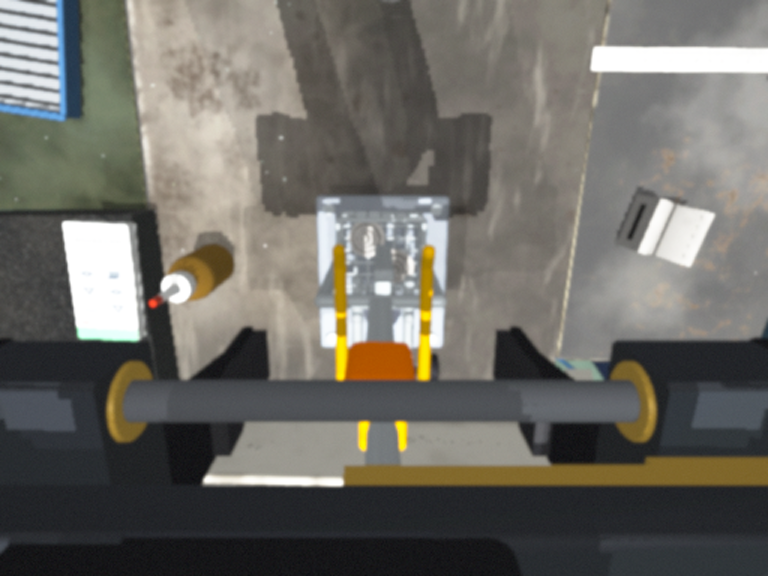

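View pics/s3.png

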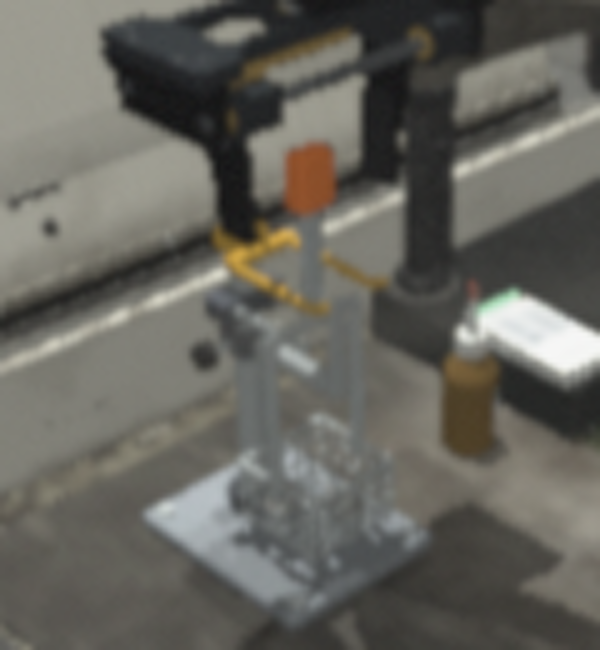

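```bash
python3 - <<'E'
from h import *
from workcell import *
m=eyes.camera_model("wrist")
for v in(342,):
  print(onz(m,(379/1.5-.2,v/1.5-.2),226))
  print(onz(m,(347/1.5-.2,v/1.5-.2),226),onz(m,(412/1.5-.2,v/1.5-.2),226))
# hook tip front? white spot at (383,288): tip top z~185
for z in(180,190): print(onz(m,(383/1.5,288/1.5),z), onz(m,(341/1.5,248/1.5),z),onz(m,(427/1.5,248/1.5),z))
E
```

```text
[591.153  13.774 226.   ]
[591.485   1.62  226.   ] [590.81   26.309 226.   ]
[583.813  15.435 180.   ] [565.095  -4.455 180.   ] [564.007  35.135 180.   ]
[580.763  15.295 190.   ] [562.951  -3.634 190.   ] [561.916  34.042 190.   ]
```

```bash
python3 - <<'E'
from h import *
from workcell import *
O=ori(np.radians(1.5))
def st(t=""):
    s=sensors.get_state();print(t,round(s["time_s"],2),s["tcp_pos"],s["contact_force"],s["ft_torque"],round(s["finger_gap"]*87,1));return s
r.line_to([597.5,14.8,233.5],O,vel=30); st()
jaws.move_gripper(0.4,effort=15); st()
jaws.move_gripper(0.0,effort=15); s=st("closed")
jaws.move_gripper(0.0,effort=35); s=st("closed")
im=eyes.get_image("wrist");save(im,'pics/w4.png')
E
```

```text
5.31 [597.65   14.697 233.478] [-0.478 -0.554  0.563] [ 0.139 -0.131  0.04 ] 86.7
 6.4 [597.501  14.775 233.502] [-0.654 -0.355  0.004] [ 0.143 -0.149  0.001] 34.9
closed 6.78 [597.494  14.883 233.516] [-0.255  0.194  0.511] [ 0.176 -0.126 -0.034] 23.8
closed 6.99 [597.508  14.83  233.501] [0.316 1.067 0.143] [ 0.204 -0.123 -0.003] 23.9
```

View pics/w4.png

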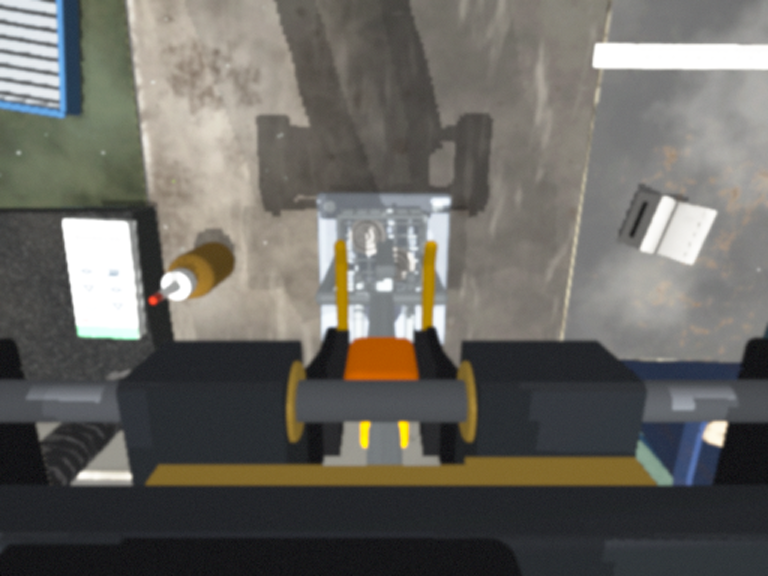

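```bash
cat >> h.py <<'E'
from workcell import *
def avg(t="",n=6,dt=.04):
    F=[];
    for i in range(n):
        s=sensors.get_state();F.append(np.r_[s["contact_force"],s["ft_torque"]]);r.pause(dt)
    F=np.mean(F,0);s=sensors.get_state()
    print(t,round(s["time_s"],2),s["tcp_pos"],F,round(s["finger_gap"]*87,1));return s,F
E
python3 - <<'E'
from h import *
O=ori(np.radians(1.5)); x,y=597.5,14.8
avg("grip")
r.line_to([x,y,238.7],O,vel=12); r.pause(.2)
_,b=avg("base")
z=238.7
hit=r.line_to([x,y,275],O,vel=14,max_force=3)
s,F=avg("hit %s"%hit); print(F-b)
E
```

```text
grip 7.29 [597.493  14.818 233.483] [ 0.229  0.299  0.4    0.204 -0.129  0.012] 23.5
base 8.32 [597.472  14.792 238.66 ] [ 0.315  0.217 -3.12   0.131 -0.145 -0.014] 23.7
hit True 9.84 [596.59   14.542 251.818] [-0.179  0.214 -3.247  0.101 -0.128 -0.   ] 23.7
[-0.494 -0.003 -0.127 -0.03   0.017  0.014]
```

```bash
python3 - <<'E'
from h import *
O=ori(np.radians(1.5)); x,y=597.5,14.8
r.line_to([x,y,252.5],O,vel=12)
s,b=avg("b",5)
z=252.5
while z<284:
    z+=2; h=r.line_to([x,y,z],O,vel=10,max_force=5)
    s,F=avg("%s %s"%(z,h),4,.02)
    if F[2]<b[2]-2.3: break
E
```

```text
b 10.3 [597.487  14.808 252.514] [-0.065 -0.048 -3.235  0.088 -0.136 -0.004] 23.4
254.5 False 10.72 [597.395  14.783 254.202] [ 0.58   0.485 -7.319  0.145 -0.308 -0.004] 23.7
```

```bash
python3 - <<'E'
from h import *
O=ori(np.radians(1.5)); x,y=597.5,14.8
b=-3.2
z=254.5
for z in (257,259,260.5,262,262.9):
    h=r.line_to([x,y,z],O,vel=10,max_force=5)
    s,F=avg("%s %s"%(z,h),4,.03); print("  dF",F[2]-b)
    if F[2]<b-8.5 or h: break
im=eyes.get_image("scene");save(im,'pics/s5.png',(170,120,120,130),5)
E
```

```text
257 False 11.25 [597.412  14.764 256.878] [ 0.303  0.277 -8.068  0.149 -0.236 -0.01 ] 23.8
  dF -4.867512906970776
259 False 11.73 [597.447  14.779 258.945] [ 0.45   0.916 -9.214  0.113 -0.206 -0.009] 24.0
  dF -6.013963781275046
260.5 False 12.17 [597.469  14.781 260.463] [ 0.102  0.745 -9.534  0.129 -0.157  0.023] 23.8
  dF -6.334150563320221
262 False 12.6 [597.491  14.817 261.956] [ -0.433   0.129 -10.453   0.155  -0.139   0.007] 23.9
  dF -7.253295659763775
262.9 False 12.98 [597.472  14.819 262.865] [ -0.429   0.3   -10.211   0.139  -0.153  -0.021] 24.0
  dF -7.0108681294013
```

View pics/s5.png

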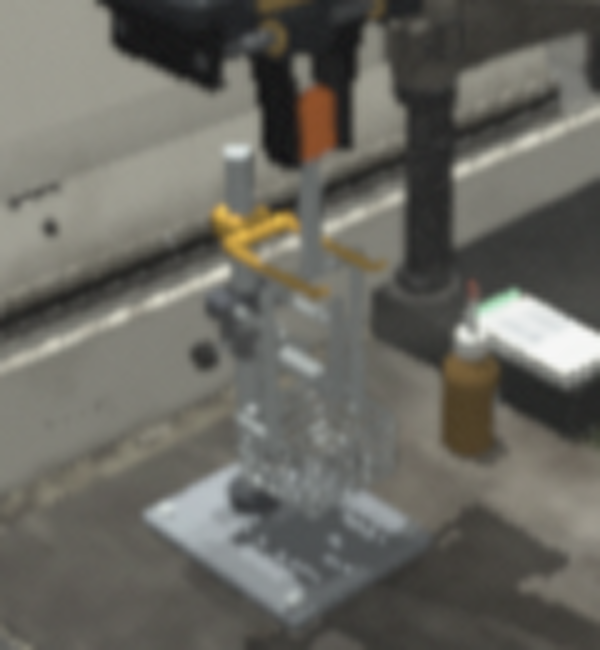

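```bash
python3 - <<'E'
from h import *
a=np.radians(1.5);O=ori(a);p0=np.array([597.5,14.8,262.7]);d=np.array([-np.cos(a),-np.sin(a),0])
for L in (4,8,13,18,25):
    h=r.line_to(p0+d*L,O,vel=15,max_force=5)
    s,F=avg("%s %s"%(L,h),3,.02)
    if h: break
E
```

```text
4 False 13.5 [593.561  14.684 262.814] [  2.898  -0.154 -10.188   0.093  -0.878   0.02 ] 23.9
8 False 13.97 [589.286  14.576 262.652] [ 1.767  0.474 -9.726  0.117 -0.719 -0.016] 23.7
13 False 14.5 [584.298  14.48  262.655] [  1.885   0.037 -10.273   0.118  -0.735  -0.024] 23.7
18 False 15.03 [579.295  14.329 262.649] [  2.253   0.154 -10.215   0.119  -0.732   0.029] 23.8
25 False 15.7 [571.717  14.142 262.302] [ -2.241   0.317 -10.212   0.082   0.455  -0.02 ] 23.8
```

```bash
python3 - <<'E'
from h import *
a=np.radians(1.5);O=ori(a);p0=np.array([597.5,14.8,262.7]);d=np.array([-np.cos(a),-np.sin(a),0])
for L,v in ((31,15),(40,20),(60,40),(125,70)):
    h=r.line_to(p0+d*L,O,vel=v,max_force=None if L>60 else 8)
    s,F=avg("%s %s"%(L,h),3,.02)
    if h and abs(F[0])>3: break
im=eyes.get_image("scene");save(im,'pics/s6.png',(170,100,160,150),5)
im=eyes.get_image("wrist");save(im,'pics/w6.png')
E
```

```text
31 False 16.3 [566.223  14.05  262.64 ] [-2.49   0.165 -9.214  0.168  0.514 -0.002] 24.1
40 False 16.95 [557.543  13.734 263.054] [-3.051 -0.02  -4.394  0.023  0.684 -0.02 ] 23.5
60 False 17.65 [537.655  13.104 262.789] [ 0.216  0.05  -3.492  0.111 -0.15   0.005] 23.6
125 False 18.77 [472.824  11.585 262.673] [ 0.238 -0.416 -3.041  0.095 -0.123 -0.012] 23.5
```

View pics/s6.png

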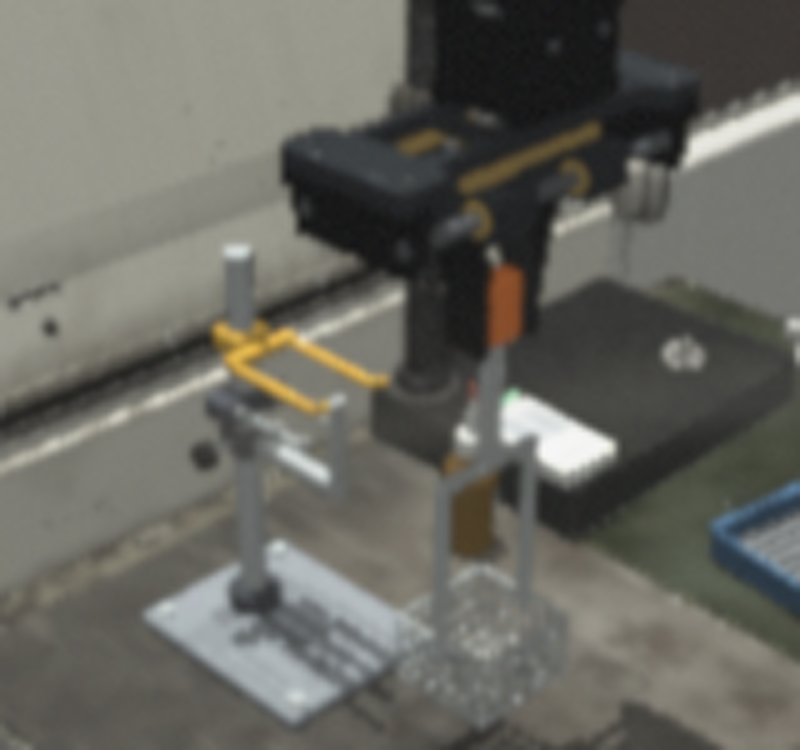

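View pics/w6.png

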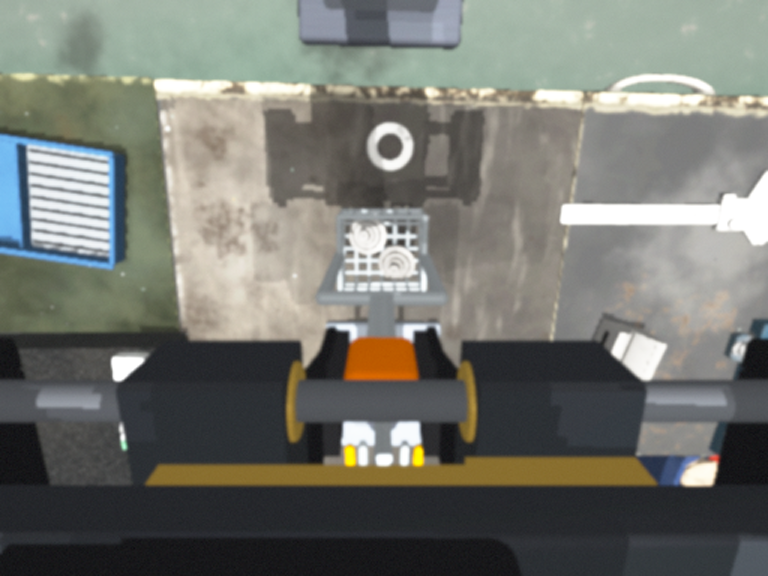

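```bash
python3 - <<'E'
from h import *
m=eyes.camera_model("wrist");tcp=sensors.get_state()["tcp_pos"];R=ori(np.radians(1.5))
def rel(uv,z): 
    p=onz(m,np.array(uv)/1.5-.2,z)-tcp; return round(R[:,2]@p,1),round(R[:,1]@p,1)
print("rim front corners",rel((339,210),98.5),rel((427,210),98.5))
print("bar ends bottom/near", rel((318,298),188),rel((445,298),188))
print("handle front bottom", rel((345,338),255.5),rel((417,338),255.5))
E
```

```text
rim front corners (np.float64(-34.3), np.float64(-29.7)) (np.float64(-34.4), np.float64(30.9))
bar ends bottom/near (np.float64(0.1), np.float64(-33.7)) (np.float64(0.0), np.float64(32.5))
handle front bottom (np.float64(-6.2), np.float64(-14.4)) (np.float64(-6.3), np.float64(12.6))
```

```bash
python3 - <<'E'
from h import *
a=np.radians(-6.7);O=ori(a)
print(r.line_to([450.1,-259,262.7],O,vel=110)); r.pause(.2)
r.line_to([450.1,-259,240],O,vel=50); r.pause(.1)
avg()
m=eyes.camera_model("wrist");im=eyes.get_image("wrist");save(im,'pics/w7.png');save(im,'pics/w7c.png',(170,80,170,150),4.5)
np.savez('pics/w7.npz',im=im,K=m["camera_matrix"],T=m["world_from_camera"])
im=eyes.get_image("top");save(im,'pics/t7.png',(310,160,100,90),7)
E
```

```text
False
 22.64 [ 450.169 -259.034  240.171] [ 0.151 -0.129 -3.325  0.083 -0.123  0.011] 24.0
```

View pics/w7c.png

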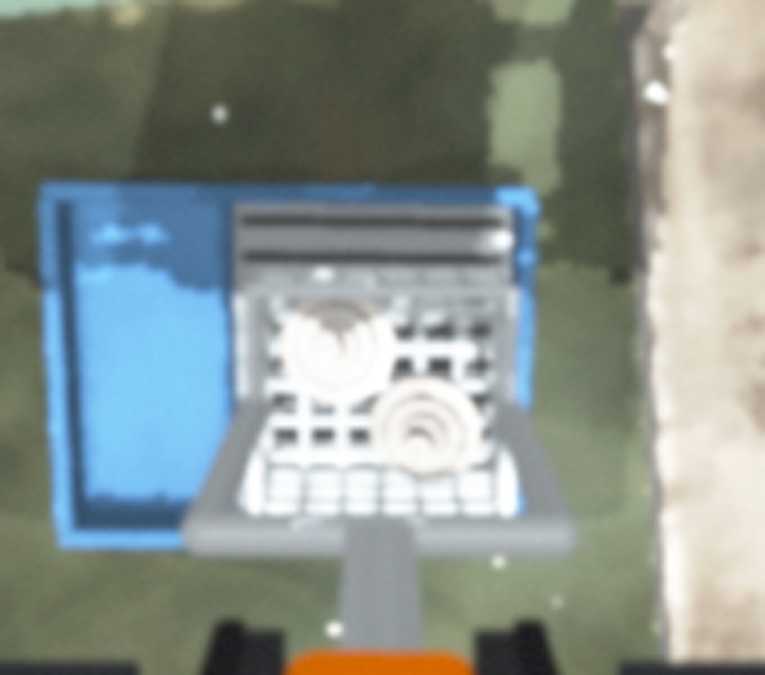

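View pics/t7.png

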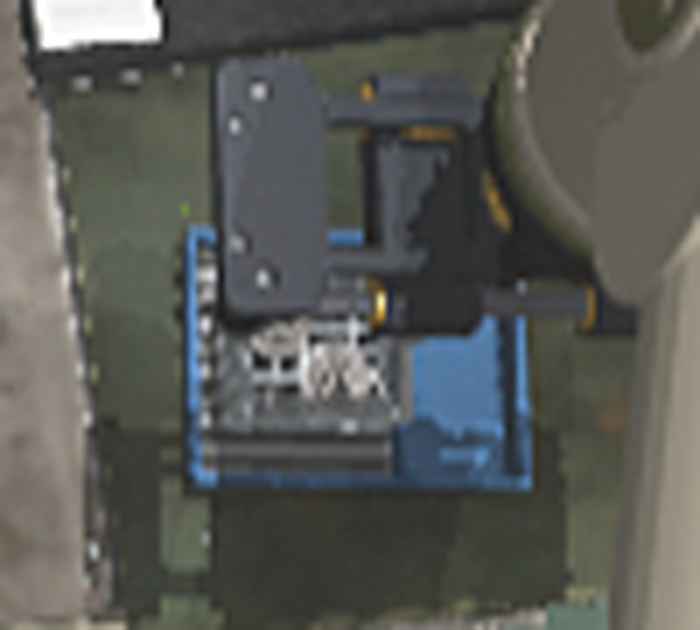

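```bash
python3 - <<'E'
from h import *
d=np.load('pics/w7.npz');m={"camera_matrix":d['K'],"world_from_camera":d['T']}
R=ori(np.radians(-6.7));c=np.array([450.1,-259,0])
def rel(uv,z):
    p=onz(m,np.array(uv)/4.5+[170,80]-.4,z)-c; return np.round([R[:,2]@p,R[:,1]@p],1)
print("rim front",rel((236,290),75.6),rel((518,290),75.6))
print("tray front corners z24",rel((40,185),24),rel((540,188),24))
print("tray back left z24",rel((58,548),24))
print("mat corners front",rel((235,206),8),rel((514,206),8))
print("divider top front z18", rel((233,206),18))
E
```

```text
rim front [-29.6 -33.8] [-29.7  31.3]
tray front corners z24 [-49.9 -89.8] [-49.3  41.6]
tray back left z24 [ 50.7 -91.5]
mat corners front [-43.2 -40.4] [-43.3  36.4]
divider top front z18 [-44.  -39.9]
```

```bash
python3 - <<'E'
from h import *
O=ori(np.radians(-6.7));x,y=449.6,-258.3
h=r.line_to([x,y,218],O,vel=30,max_force=6);_,b=avg("218 %s"%h,4,.03)
z=218
while z>205:
    z-=2; h=r.line_to([x,y,z],O,vel=10,max_force=5)
    s,F=avg("%s %s"%(z,h),3,.03)
    if F[2]>b[2]+1.5: break
im=eyes.get_image("wrist");save(im,'pics/w8.png')
im=eyes.get_image("scene");save(im,'pics/s8.png',(270,110,130,130),5)
E
```

```text
218 False 23.76 [ 449.722 -258.369  218.218] [-0.007  0.051 -3.495  0.091 -0.156 -0.021] 23.7
216 False 24.21 [ 449.619 -258.304  216.004] [-0.036  0.02  -2.922  0.124 -0.156 -0.024] 23.9
214 False 24.66 [ 449.6   -258.305  213.997] [ 0.027  0.63  -3.228  0.079 -0.147 -0.013] 23.7
212 False 25.11 [ 449.605 -258.309  212.007] [ 0.444 -0.167 -2.683  0.086 -0.131 -0.03 ] 23.4
210 True 25.44 [ 449.908 -258.259  210.823] [-0.284  0.504  4.877  0.153 -0.079 -0.013] 23.9
```

View pics/w8.png

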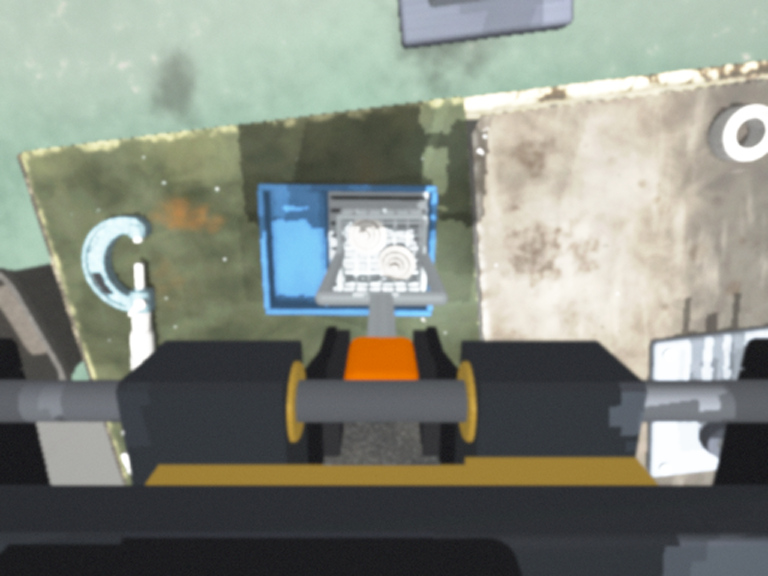

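View pics/s8.png

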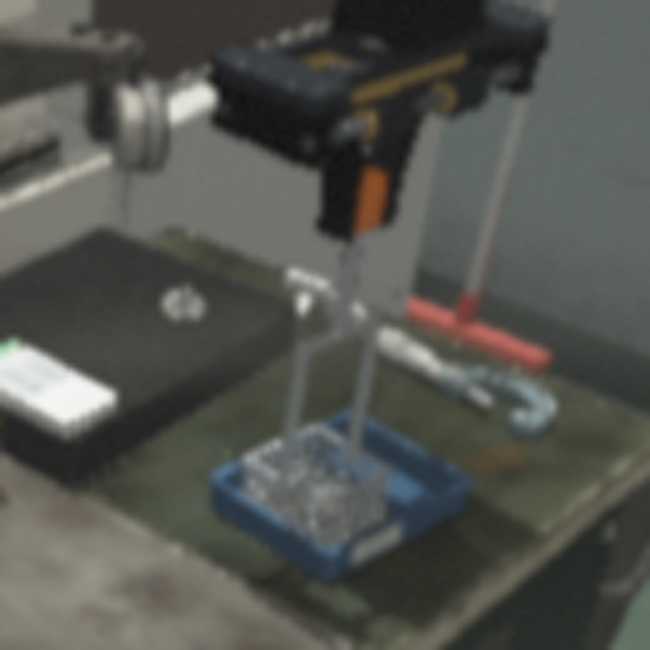

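```bash
python3 - <<'E'
from h import *
O=ori(np.radians(-6.7))
jaws.move_gripper(0.4,effort=5); avg("open",3)
jaws.move_gripper(0.75); avg("open",3)
p=sensors.get_state()["tcp_pos"]
print(r.line_to([p[0],p[1],300],O,vel=80,max_force=8)); 
print(r.line_to([410,-259,360],O,vel=100)); avg("up",3)
m=eyes.camera_model("wrist");im=eyes.get_image("wrist");save(im,'pics/w9.png',(150,60,240,180),3.3)
np.savez('pics/w9.npz',im=im,K=m["camera_matrix"],T=m["world_from_camera"])
im=eyes.get_image("scene");save(im,'pics/s9.png')
E
```

```text
open 26.21 [ 449.128 -258.03   209.69 ] [ 0.222  0.148 -0.165  0.08  -0.108  0.008] 35.0
open 27.15 [ 449.128 -258.046  209.754] [-0.4   -0.152  0.214  0.071 -0.185 -0.029] 65.3
False
False
up 29.42 [ 410.038 -258.802  359.332] [ 0.497  0.289 -0.329  0.046 -0.155  0.016] 65.4
```

View pics/w9.png

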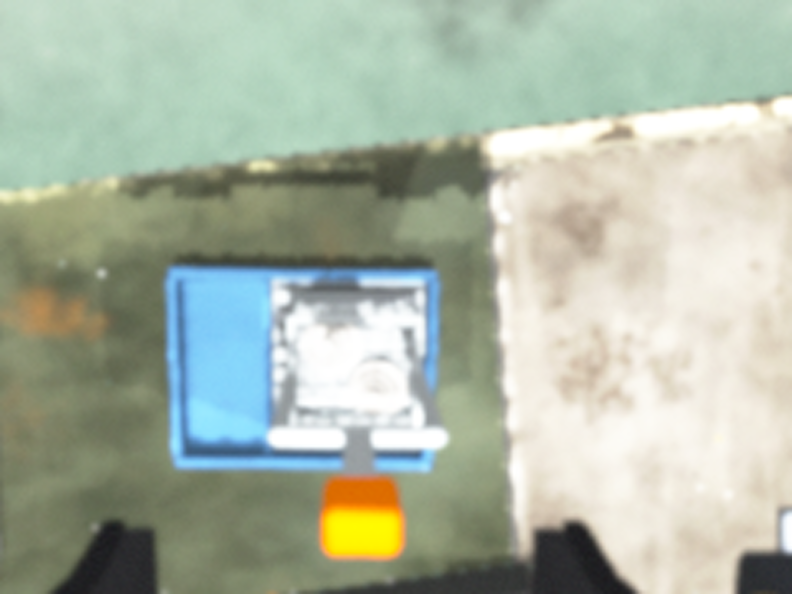

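View pics/s9.png

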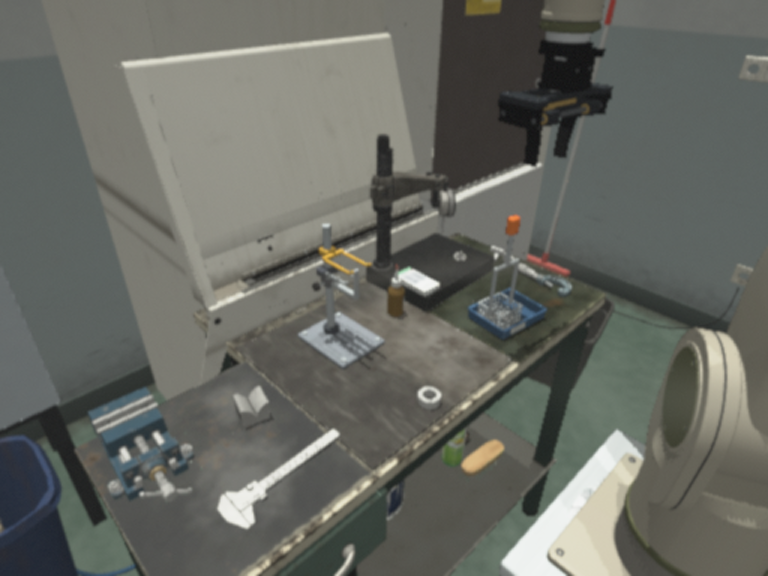

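```bash
python3 - <<'E'
from h import *
d=np.load('pics/w9.npz');m={"camera_matrix":d['K'],"world_from_camera":d['T']}
f=lambda u,z:onz(m,np.array(u)/3.3+[150,60]-.35,z)
print("grip top centre z254",f((361,528),237-0+0))
g=tri([m,eyes.camera_model("scene")],[np.array((361,520))/3.3+[150,60]-.35,np.array((513,225))/1.5-.2]);print("tri",g)
P=np.array([f(u,24) for u in((166,268),(438,270),(433,469),(177,469))]);print("tray",P.mean(0))
y=P[1]-P[0];y/=np.linalg.norm(y);print("bay",P.mean(0)+24.5*y,"yaw",np.degrees(np.arctan2(-y[0],y[1])))
rim=[f(u,46) for u in((276,288),(425,288))];x=np.array([y[1],-y[0],0]);print("basket",np.mean(rim,0)+31*x)
r.hand_in()
E
```

```text
grip top centre z254 [ 447.511 -258.655  237.   ]
tri (array([ 450.086, -259.376,  219.828]), [np.float64(1.701098568828717), np.float64(1.7010985688287181)])
tray [ 447.659 -283.583   24.   ]
bay [ 450.656 -259.267   24.   ] yaw -7.0257146382297515
basket [ 436.38  -259.301   46.   ]
the job is handed in; nothing more can be done
```

I handed the job in at about 29.5 s. The basket is standing released in the tray's larger compartment, but one of my last position checks disagreed with the others. `r.hand_in()` gives no verdict, so success isn't confirmed.

**Lift and draw-out:** The keeper met the bar after about 19–20 mm of lift. I pressed on about 10 mm more, to roughly 7 N, short of the hard stop. I then drew the basket out 125 mm along the stand's -x. The sideways force stayed at or below about 3 N in the readings taken between steps.

**Placing:** I lowered it into the compartment until it met the mat. The tool height at contact was 210.8 mm, against 210.5 mm expected. I opened the jaws and backed off upwards, with no contact force left.

**Last checks:**
- **Grip position:** two estimates put the orange grip at about (447.5, -258.7) and (450.1, -259.4) mm. The compartment centre measured (450.7, -259.3) mm, so the basket is about 1–3 mm off centre.
- **Upright:** the triangulated grip height was 219.8 mm against 220 mm expected for a basket standing flat on the mat.
- **Tray:** it measured within about 1 mm of its starting position.
- **Parts and bystanders:** both turned parts show in the basket, and nothing else visibly moved.
- **Disagreeing check:** one estimate, from the rim's front edge in the last wrist picture, put the basket about 14 mm nearer the robot in x. That is still inside the 22 mm limit. I think I picked the mat's edge instead of the rim, but I didn't check this again before handing in.

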